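# Switch off the can press under its clear guard

## Robot

A 6-joint arm with a two-finger parallel gripper is mounted at the origin on the work surface. World frame = base frame: x ahead of the robot, y to its left, z up, the work surface at z = 0. Lengths are in m, angles in rad, forces in N, time in s.
With the tool pointing down it reaches from about 0.275 to 0.75 m from the base axis. Payload 10.2 kg.
Tool frame: the origin (TCP) lies midway between the tips of the shut fingers; the grasp point (between the pads) lies 19 mm behind it (env.hold_point_z is the distance from the TCP to the grasp point, in m); x points along the fingers, z is the direction in which the jaws open and shut, and the axes are right-handed (so a half turn about x gives the same grasp; the last joint's range is limited). The gripper opens to 85 mm and grips with 20 to 120 N. Pads are 22 mm wide; open, the fingers measure 114 mm over their backs; the gripper's body (76 mm by 85 mm) begins 54 mm behind the grasp point. The pads swing forward as they close: fully open they stand 13 mm farther back than shut.
Start: joints at [1.027, 0.313, 1.498, -0, 1.331, -0.223], TCP at [0.166, 0.498, 0.231] pointing down, gripper open.
Joint ranges: [-2.94, 2.94], [-0.97, 2.17], [0.19, 2.56], [-1.23, 4.37], [0.02, 3.11], [-2.88, 2.88]. Speed limits (rad/s): [2.39, 2.39, 3.01, 3.14, 3.14, 3.14].

## Interface

Orientations are given as a unit quaternion [x, y, z, w].
In Python, from bench import env, kinematics, monitor, eyes, job gives the robot as it stands. The module is installed in compiled form; this text tells all that it offers. Calls block until the motion is done:
- env.reach(position, orientation): joint-space move of the TCP to a pose.
- env.movel(position, velocity=0.15, frame=None, guard=None): straight line of the TCP; frame=None keeps the orientation; velocity is the mean speed in m/s. With guard (N) it stops when the force on the tool has changed by that much, and returns True; else False.
- env.set_joints(angles): joint-space move.
- env.release() and env.close_gripper(effort=None): open the fingers fully, or close them until they stop; effort is the grip in N (None keeps the last).
- env.hold(seconds).
- kinematics.ik(position, orientation): joint angles nearest the present ones, or None.
- monitor.sense(): the state.
- eyes.grab_frame(name): name is "side" or "top" or "wrist"; returns a dict with "frame" (384x512x3 uint8, red, green, blue), "mtx" (3x3 intrinsics, pixels), "k1" (the pictures are not rectified: a ray, as slopes to the right and down, at radius r is drawn at 1 + k1 r^2 times it, then the intrinsics apply), "view" (4x4, takes a point from world to camera coordinates). Camera axes: x right, y down, z forward; pixel columns grow to the right and rows downward; lengths in m; the calibration is good to about 2 mm. A picture is of the moment at which its call begins. There is no depth.
A pose or a line that the arm cannot do raises env.MotionError and nothing moves.
- job.hand_in(): hands the job in, once; it reports no verdict.
The state is a dict: "clock": time; "joints": joint angles; "qvel": joint speeds; "joint_efforts": joint torques, N m; "position": TCP position; "ee_rot": TCP orientation; "contact_force": force on the tool from outside, world axes, zero at the start; "ft_torque": the same for the moment, N m; "finger_gap": opening from 0.0 (shut) to 1.0 (fully open).
Only numpy, scipy, OpenCV 4.12 (cv2) and the standard library are available. Lean on these libraries where they do the work, as an engineer would, in place of code of your own. Each camera call takes 0.05 s, during which the arm holds its last target.

## Task

The can press has flattened its last can: switch it off. Swing the clear guard on the front of the press up until it stands open, flip the switch lever under it all the way over to its other side, then lower the guard gently, without letting it slam, until it is fully down over the lever again, and let go. Leave the jar, the funnel and the flattened cans around the press where they are.

Things in the scene. Friction and masses are not known exactly. Their poses are not given: they have to be found in the camera images.
- press: Grey can press fixed to the floor, 410 x 180 mm (its x, y). Origin on the floor under the switch lever; x points from the switch end to the press chamber, y left, z up. Switch console: block at x -55 to +75 mm, y +-85 mm, flat top 60 mm high. Base plate 20 mm high from x 75 to 175 mm; then to x 330 mm the chamber with a lying aluminium drum, 170 mm high.
- guard (a joint): Clear hood, open below, 102 x 110 x 75 mm high (press x, y, z), walls 4 mm, front face at press x = -42 mm. Swings up about a hinge along press y at its rear lower edge: 0 = fully down, 1.57 = straight up, 1.75 = stop. Starts at 0 to 0.15. Stiff hinge (0.13 N m), stays at any angle; about 0.12 kg. Open, it stands wholly behind the hinge line, clear of the lever.
- guard_bar (a point): Centre of the guard's dark round handle bar, 12 mm thick, 100 mm long along press y, 45 mm in front of the guard's front face, on two 8 mm stubs 42 mm either side. Guard down: 147 mm in front of (-x) and 60 mm above the hinge, 120 mm above the floor; swings with the guard. Can be pinched from above, one finger before and one behind it; it turns between the fingers.
- guard_hinge (a point): Middle of the guard's hinge line, on the press: 60 mm behind the lever (press x = +60 mm), 60 mm above the floor.
- lever (a joint): Black switch lever under the guard: blade 28 mm wide (press x), 12 mm thick, 60 mm long, rounded 16 mm top. Swings sideways about an axis along press x, 65 mm above the floor at press x = y = 0. 0 = ON, leaning 0.5 rad to press -y; 0.5 = upright; 1.0 = OFF, at its stop, leaning 0.5 rad to +y. Starts at 0 to 0.12. Stiff (1 to 2 N at the top), stays where left.
- lever_tip (a point): Top end of the lever on its centre line, 60 mm from its axis.
- jar: Glass jam jar with a steel lid, 76 mm diameter, 110 mm high, standing on the floor beside the press; bystander. Origin at the centre of its underside.
- can_a: Flattened aluminium can, a crumpled disc 74 mm across and 25 mm high, on the floor on the press's +y side; bystander. Origin at the centre of its underside.
- can_b: Another such flattened can, on the press's -y side; bystander.
- funnel: Black plastic funnel standing mouth down on the floor on the press's -y side, 120 mm wide, 115 mm high; bystander. Origin at the centre of its underside. Well beyond it on the right of the floor stands a fixed grey crate, 200 mm high, with a 240 mm bottle in it; far to the left a fixed chrome pedal bin, 280 mm high.

How it is judged:
By the outcome, as a careful person would: the job done as asked, in the order asked, and still so for the second after the job is handed in, with the robot touching nothing.
It also fails if it takes over 64 s, if anything falls off the work surface, if the arm or the gripper's body presses on something with over 40 N, if the wrist force passes 120 N, or if a joint passes its speed limit or range.

## Working session

There is one attempt and no reset: what is moved stays moved. The work goes in short steps, each a Python script; the robot and the scene stay as the last script left them, time stands still between calls to the robot, and variables do not carry over. Pictures are saved under pics/ and viewed, and the job is handed in when it is done.

```bash
mkdir -p pics; cat > g.py <<'E'
import cv2,pickle
from bench import env,kinematics,monitor,eyes,job
def snap(n,tag):
    f=eyes.grab_frame(n); cv2.imwrite(f'pics/{n}_{tag}.png',cv2.cvtColor(f['frame'],cv2.COLOR_RGB2BGR)); pickle.dump({k:f[k] for k in f},open(f'pics/{n}_{tag}.pkl','wb')); return f
E
python3 - <<'E'
from g import *
for n in ['side','top','wrist']:
    f=snap(n,'0'); print(n,f['mtx'],f['k1'],f['view'])
s=monitor.sense(); print(s['clock'],s['ee_rot'],env.hold_point_z)
E
```

```text
side [[396.5928463    0.         250.41032311]
 [  0.         396.5928463  191.31848617]
 [  0.           0.           1.        ]] 0.004189012615202619 [[ 0.76386348 -0.64531197  0.00922197 -0.41490136]
 [-0.49209965 -0.5916303  -0.63860122  0.37903171]
 [ 0.41755301  0.48326602 -0.76948258  0.79449728]
 [ 0.          0.          0.          1.        ]]
top [[350.36828613   0.         247.67922465]
 [  0.         350.36828613 188.38045542]
 [  0.           0.           1.        ]] -0.020390598563899128 [[-0.02039979 -0.99976539 -0.00728131  0.0641438 ]
 [-0.99612236  0.02094778 -0.08544849  0.56948075]
 [ 0.08558097  0.00550994 -0.99631598  1.01196853]
 [ 0.          0.          0.          1.        ]]
wrist [[340.06592921   0.         249.96875401]
 [  0.         340.06592921 189.68234709]
 [  0.           0.           1.        ]] -0.008648729037213426 [[ 3.14382737e-01  9.49296233e-01 -3.96874620e-04 -5.24040824e-01]
 [ 8.98245336e-01 -2.97340674e-01  3.23641530e-01 -4.25941304e-02]
 [ 3.07113678e-01 -1.02103801e-01 -9.46179688e-01  3.80486748e-01]
 [ 0.00000000e+00  0.00000000e+00  0.00000000e+00  1.00000000e+00]]
0.15 [-0.41384827  0.57374009  0.41359947  0.5731382 ] 0.0187
```

View pics/side_0.png

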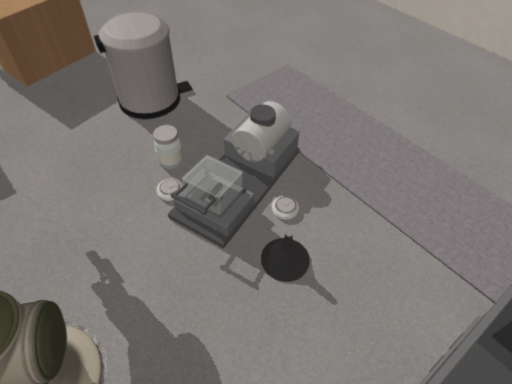

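View pics/top_0.png

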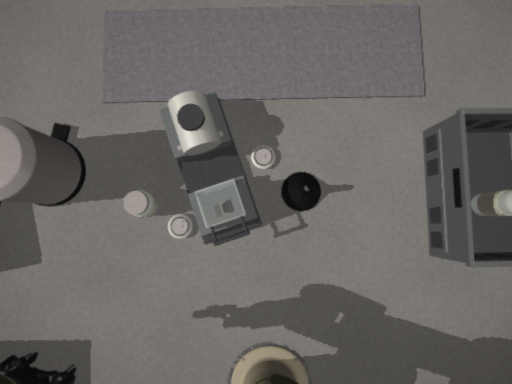

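View pics/wrist_0.png

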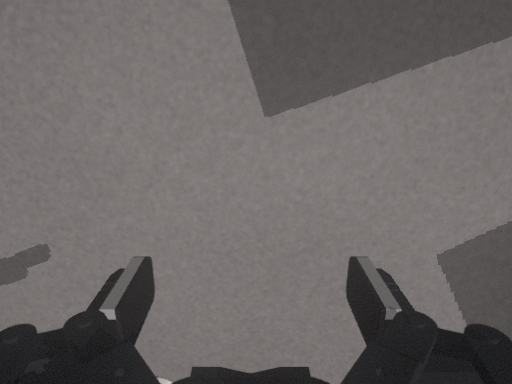

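The top view shows the press at about (215,165), guard at (220,205), bar near (230,235), jar at (138,203), cans at (180,226) and (262,157), and funnel at (301,190). I'll zoom in.

```bash
python3 - <<'E'
import cv2
a=cv2.imread('pics/top_0.png')[80:260,150:330]; cv2.imwrite('pics/top_0z.png',cv2.resize(a,(600,600),interpolation=cv2.INTER_CUBIC)[:, :])
a=cv2.imread('pics/side_0.png')[90:250,150:330]; cv2.imwrite('pics/side_0z.png',cv2.resize(a,(675,600),interpolation=cv2.INTER_CUBIC))
E
```

```text
(no output)
```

View pics/top_0z.png

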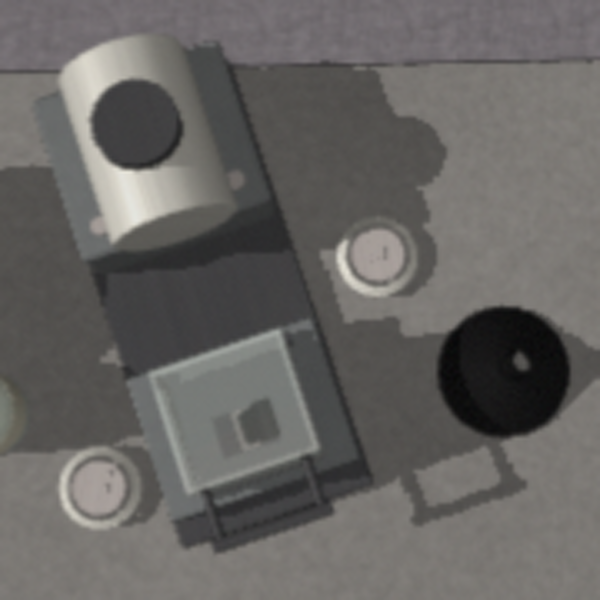

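View pics/side_0z.png

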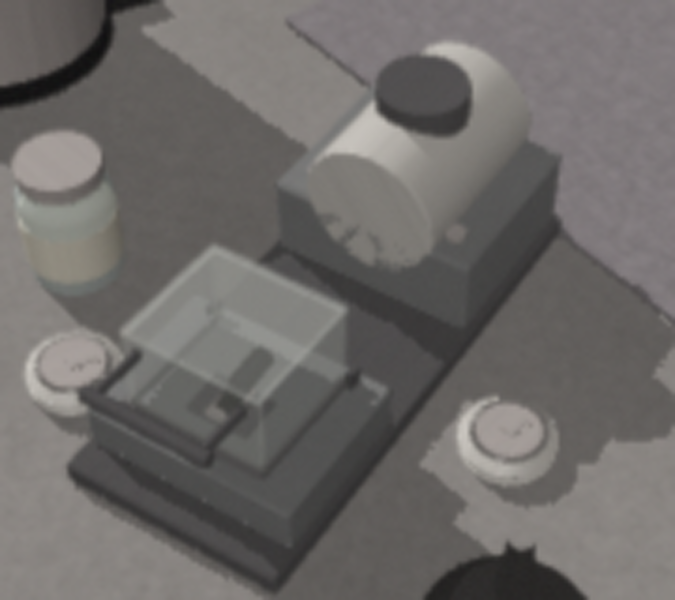

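```bash
cat >> g.py <<'E'
import numpy as np
def ray(f,u,v):
    K=f['mtx']; x=np.array([(u-K[0,2])/K[0,0],(v-K[1,2])/K[1,1]]); d=x.copy()
    for _ in range(10): d=x/(1+f['k1']*(d@d))
    R=f['view'][:3,:3]; t=f['view'][:3,3]
    r=R.T@np.r_[d,1]; return -R.T@t, r/np.linalg.norm(r)
def plane(f,u,v,z):
    o,r=ray(f,u,v); return o+r*(z-o[2])/r[2]
def proj(f,P):
    c=f['view'][:3,:3]@np.asarray(P)+f['view'][:3,3]; d=c[:2]/c[2]; d=d*(1+f['k1']*(d@d)); K=f['mtx']; return np.array([K[0,0]*d[0]+K[0,2],K[1,1]*d[1]+K[1,2]])
def tri(f1,p1,f2,p2):
    o1,r1=ray(f1,*p1);o2,r2=ray(f2,*p2)
    A=np.c_[r1,-r2]; s=np.linalg.lstsq(A,o2-o1,rcond=None)[0]; a=o1+r1*s[0];b=o2+r2*s[1]; return (a+b)/2,np.linalg.norm(a-b)
def load(n): return pickle.load(open(f'pics/{n}.pkl','rb'))
E
python3 - <<'E'
from g import *
T=load('top_0');S=load('side_0')
tp=lambda x,y:(150+x/3.3333-.35,80+y/3.3333-.35)
sp=lambda x,y:(150+x/3.75-.37,90+y/3.75-.37)
print('rearR',plane(T,*tp(310,320),.06),plane(S,*sp(388,392),.06))
print('rearL',plane(T,*tp(128,378),.06))
print('frontR,L side',plane(S,*sp(293,520),.06),plane(S,*sp(92,420),.06))
print('base frontR',plane(T,*tp(372,475),.02),plane(S,*sp(278,590),.0))
print('base frontL',plane(T,*tp(182,545),.02),plane(S,*sp(70,468),.02))
for z in(0.12,.13):
  print('bar',plane(T,*tp(215,545),z),plane(T,*tp(332,510),z),plane(S,*sp(88,398),z),plane(S,*sp(210,458),z))
print(tri(T,tp(215,545),S,sp(88,398)),tri(T,tp(332,510),S,sp(210,458)))
E
```

```text
rearR [0.60456536 0.06580285 0.06      ] [0.60348158 0.0614473  0.06      ]
rearL [0.55783134 0.22286699 0.06      ]
frontR,L side [0.48697765 0.01939007 0.06      ] [0.43269954 0.17152428 0.06      ]
base frontR [0.47036788 0.01440715 0.02      ] [ 4.68048625e-01  1.48985591e-02 -1.11022302e-16]
base frontL [0.41232281 0.18319768 0.02      ] [0.41063054 0.17555183 0.02      ]
bar [0.41853216 0.14372971 0.12      ] [0.4443586  0.05004036 0.12      ] [0.42092555 0.14307864 0.12      ] [0.45243307 0.05486152 0.12      ]
bar [0.41920898 0.14269376 0.13      ] [0.4447599  0.05000391 0.13      ] [0.41754503 0.13533984 0.13      ] [0.44862518 0.04831932 0.13      ]
(array([0.41961758, 0.14300057, 0.12102028]), np.float64(0.002369947153198552)) (array([0.44654548, 0.04887161, 0.13095494]), np.float64(0.004157705395239621))
```

```bash
cat > fit.py <<'E'
from g import *
from scipy.optimize import least_squares
T=load('top_0');S=load('side_0')
tp=lambda x,y:(150+x/3.3333-.35,80+y/3.3333-.35)
sp=lambda x,y:(150+x/3.75-.37,90+y/3.75-.37)
H=np.array([.06,0,.06])
def G(p,a):
    d=np.array(p)-H; c,s=np.cos(a),np.sin(a); return H+[c*d[0]+s*d[2],d[1],-s*d[0]+c*d[2]]
obs=[(T,tp(310,320),(.075,-.085,.06),0),(T,tp(128,378),(.075,.085,.06),0),(S,sp(388,392),(.075,-.085,.06),0),
(S,sp(293,520),(-.055,-.085,.06),0),(S,sp(92,420),(-.055,.085,.06),0),
(T,tp(152,373),(.06,.055,.135),1),(T,tp(283,332),(.06,-.055,.135),1),(T,tp(318,448),(-.042,-.055,.135),1),(T,tp(190,492),(-.042,.055,.135),1),
(S,sp(122,332),(-.042,.055,.135),1),(S,sp(215,247),(.06,.055,.135),1),(S,sp(348,312),(.06,-.055,.135),1),(S,sp(262,402),(-.042,-.055,.135),1),
(T,tp(217,545),(-.087,.05,.12),1),(T,tp(332,509),(-.087,-.05,.12),1),(S,sp(88,398),(-.087,.05,.12),1),(S,sp(210,458),(-.087,-.05,.12),1)]
def W(q,p):
    c,s=np.cos(q[2]),np.sin(q[2]); return np.array([q[0]+c*p[0]-s*p[1],q[1]+s*p[0]+c*p[1],p[2]])
def res(q): return np.array([proj(f,W(q,G(p,q[3]) if g else np.array(p)))-o for f,o,p,g in obs])
if __name__=='__main__':
    r=least_squares(lambda q:res(q).ravel(),[.51,.1,.3,.05],loss='soft_l1'); print(r.x); print(res(r.x).round(1).tolist())
    for n,p,z in[('jar',(140,195),.11),('can_a',(180,226),.025),('can_b',(263,157),.025),('funnel',(301,190),.05)]: 
        P=plane(T,*p,z)[:2]-r.x[:2]; c,s=np.cos(r.x[2]),np.sin(r.x[2]); print(n,c*P[0]+s*P[1],-s*P[0]+c*P[1])
E
python3 fit.py
```

```text
[0.51105238 0.11855911 0.30949522 0.06911897]
[[1.8, -1.4], [0.2, 0.4], [1.7, -0.7], [-1.2, 0.1], [-2.4, -2.7], [-0.1, -0.2], [-0.0, -1.4], [1.9, 0.2], [0.3, 0.7], [-0.6, -0.2], [-0.2, -0.8], [0.5, -1.1], [-0.4, 0.2], [0.0, 0.7], [1.6, -0.9], [-1.4, -1.4], [0.3, 0.9]]
jar 0.10748507394111384 0.2035331090525014
can_a -0.0038110758869768224 0.1427448486237698
can_b 0.1105758708162532 -0.15482238520929875
funnel -0.019809592041613894 -0.22459041261792037
```

```bash
cat >> g.py <<'E'
from scipy.spatial.transform import Rotation as Ro
from fit import W,G
def quat(th,yaw,sg):
    px=np.array([np.cos(yaw),np.sin(yaw),0]);k=np.array([0,0,1.])
    x=np.cos(th)*px-np.sin(th)*k; z=sg*(np.sin(th)*px+np.cos(th)*k); y=np.cross(z,x)
    return Ro.from_matrix(np.c_[x,y,z]).as_quat(), x
def th_of(a): return np.deg2rad(35+35*np.clip(a/1.57,0,1))
def barpose(q,a,sg,back=0,ext=.0187,da=None):
    P=W(q,G((-.087,0,.12),a)); o,x=quat(th_of(a if da is None else da),q[2],sg); return P+x*(ext-back),o
E
sed -i 's/^from g import \*$/import numpy as np\nfrom scipy.optimize import least_squares/; s/^T=load.*$//' fit.py
python3 - <<'E'
s=open('fit.py').read()
i=s.index('tp=lambda'); j=s.index('H=np'); k=s.index('obs=['); l=s.index('def W'); m=s.index('def res')
open('fit.py','w').write('import numpy as np\n'+s[j:k]+s[l:m])
E
python3 - <<'E'
from g import *
q=[.511,.1186,.3095,.069]
for sg in(1,-1):
  for a in(0,.07,.4,.8,1.2,1.65,1.75):
    for b in(0,.09):
      r=kinematics.ik(*barpose(q,a,sg,b)); print(sg,a,b,None if r is None else np.round(r,2))
  for y in(-.065,.01):
    o,x=quat(.8,q[2],sg)
    for z in(.09,.17): r=kinematics.ik(W(q,(.008,y,z)),o); print('lev',y,z,None if r is None else np.round(r,2))
E
```

```text
1 0 0 [-0.36  0.19  2.51  2.16  0.66 -2.7 ]
1 0 0.09 None
1 0.07 0 [-0.34  0.14  2.48  2.07  0.58 -2.57]
1 0.07 0.09 None
1 0.4 0 [-0.23  0.05  2.29  1.38  0.38 -1.75]
1 0.4 0.09 [-0.38 -0.28  2.35  0.93  0.61 -1.35]
1 0.8 0 [-0.11  0.11  2.02  0.57  0.48 -0.85]
1 0.8 0.09 [-0.18 -0.12  2.03  0.46  0.7  -0.77]
1 1.2 0 [-0.03  0.26  1.73  0.25  0.7  -0.49]
1 1.2 0.09 [-0.06  0.09  1.72  0.22  0.88 -0.47]
1 1.65 0 [ 0.03  0.47  1.43  0.12  0.9  -0.34]
1 1.65 0.09 [ 0.02  0.34  1.4   0.11  1.07 -0.33]
1 1.75 0 [ 0.04  0.51  1.4   0.12  0.9  -0.33]
1 1.75 0.09 [ 0.02  0.38  1.37  0.11  1.06 -0.32]
lev -0.065 0.09 [-0.31  0.34  2.17  1.64  0.42 -2.12]
lev -0.065 0.17 [-0.31  0.15  2.1   1.12  0.46 -1.54]
lev 0.01 0.09 [-0.12  0.31  2.21  1.9   0.31 -2.23]
lev 0.01 0.17 [-0.12  0.12  2.14  1.1   0.33 -1.39]
-1 0 0 [-0.36  0.19  2.51  2.16  0.66  0.44]
-1 0 0.09 None
-1 0.07 0 [-0.34  0.14  2.48  2.07  0.58  0.57]
-1 0.07 0.09 None
-1 0.4 0 [-0.23  0.05  2.29  1.38  0.38  1.39]
-1 0.4 0.09 [-0.38 -0.28  2.35  0.93  0.61  1.8 ]
-1 0.8 0 [-0.11  0.11  2.02  0.57  0.48  2.29]
-1 0.8 0.09 [-0.18 -0.12  2.03  0.46  0.7   2.37]
-1 1.2 0 [-0.03  0.26  1.73  0.25  0.7   2.65]
-1 1.2 0.09 [-0.06  0.09  1.72  0.22  0.88  2.67]
-1 1.65 0 [0.03 0.47 1.43 0.12 0.9  2.81]
-1 1.65 0.09 [0.02 0.34 1.4  0.11 1.07 2.81]
-1 1.75 0 [0.04 0.51 1.4  0.12 0.9  2.81]
-1 1.75 0.09 [0.02 0.38 1.37 0.11 1.06 2.82]
lev -0.065 0.09 [-0.31  0.34  2.17  1.64  0.42  1.02]
lev -0.065 0.17 [-0.31  0.15  2.1   1.12  0.46  1.6 ]
lev 0.01 0.09 [-0.12  0.31  2.21  1.9   0.31  0.91]
lev 0.01 0.17 [-0.12  0.12  2.14  1.1   0.33  1.75]
```

```bash
python3 - <<'E'
from g import *
q=[.511,.1186,.3095,.069]
for a in(0,.07,.5,1.0,1.65):
  P=W(q,G((-.087,0,.12),a))
  for th in(45,50,55,60,70,80,90):
    o,x=quat(np.deg2rad(th),q[2],1)
    print(a,th,*[None if (r:=kinematics.ik(P+x*(.011-b),o)) is None else np.round(r,2).tolist() for b in(0,.06)])
E
```

```text
0 45 [-0.3, 0.09, 2.43, 1.71, 0.42, -2.19] [-0.43, -0.17, 2.48, 1.24, 0.52, -1.76]
0 50 [-0.27, 0.08, 2.37, 1.37, 0.37, -1.82] [-0.36, -0.16, 2.41, 0.97, 0.51, -1.45]
0 55 [-0.23, 0.08, 2.32, 0.99, 0.36, -1.42] [-0.31, -0.14, 2.34, 0.71, 0.53, -1.17]
0 60 [-0.2, 0.09, 2.26, 0.67, 0.41, -1.08] [-0.26, -0.1, 2.27, 0.51, 0.59, -0.94]
0 70 [-0.14, 0.13, 2.14, 0.28, 0.57, -0.67] [-0.17, -0.02, 2.12, 0.24, 0.74, -0.63]
0 80 [-0.1, 0.2, 2.02, 0.1, 0.76, -0.47] [-0.11, 0.08, 1.98, 0.09, 0.93, -0.46]
0 90 [-0.06, 0.27, 1.91, -0.0, 0.96, -0.37] [-0.06, 0.19, 1.84, -0.0, 1.12, -0.37]
0.07 45 [-0.29, 0.07, 2.41, 1.62, 0.41, -2.08] [-0.41, -0.18, 2.46, 1.18, 0.53, -1.68]
0.07 50 [-0.26, 0.06, 2.35, 1.27, 0.37, -1.7] [-0.35, -0.17, 2.39, 0.91, 0.52, -1.38]
0.07 55 [-0.23, 0.06, 2.3, 0.91, 0.38, -1.32] [-0.3, -0.15, 2.31, 0.67, 0.55, -1.11]
0.07 60 [-0.19, 0.07, 2.24, 0.61, 0.43, -1.01] [-0.25, -0.11, 2.24, 0.48, 0.61, -0.9]
0.07 70 [-0.14, 0.12, 2.12, 0.27, 0.6, -0.65] [-0.17, -0.03, 2.1, 0.23, 0.77, -0.61]
0.07 80 [-0.09, 0.19, 2.0, 0.1, 0.79, -0.46] [-0.1, 0.07, 1.95, 0.09, 0.96, -0.46]
0.07 90 
[... 1147 characters left out ...]
4, 1.51, 0.06, 1.22, -0.33]
1.0 90 [0.02, 0.4, 1.44, -0.0, 1.3, -0.29] [0.02, 0.36, 1.34, -0.0, 1.44, -0.29]
1.65 45 [-0.02, 0.35, 1.77, 0.73, 0.35, -0.94] [-0.05, 0.2, 1.84, 0.65, 0.43, -0.86]
1.65 50 [-0.01, 0.36, 1.71, 0.49, 0.45, -0.69] [-0.04, 0.22, 1.76, 0.44, 0.54, -0.66]
1.65 55 [-0.0, 0.38, 1.64, 0.34, 0.56, -0.54] [-0.02, 0.25, 1.68, 0.31, 0.65, -0.53]
1.65 60 [0.01, 0.4, 1.58, 0.24, 0.68, -0.45] [-0.01, 0.28, 1.59, 0.23, 0.78, -0.44]
1.65 70 [0.03, 0.46, 1.43, 0.12, 0.92, -0.34] [0.02, 0.37, 1.41, 0.11, 1.02, -0.33]
1.65 80 [0.05, 0.54, 1.28, 0.05, 1.16, -0.28] [0.04, 0.48, 1.22, 0.05, 1.27, -0.27]
1.65 90 [0.07, 0.64, 1.11, -0.0, 1.39, -0.24] [0.07, 0.61, 1.01, -0.0, 1.53, -0.24]
```

```bash
cat >> g.py <<'E'
def TH(a): return np.deg2rad(60+15*np.clip(a/1.57,0,1))
def bp(q,a,back=0,ext=.011,jaw=0,th=None):
    th=TH(a) if th is None else th
    P=W(q,G((-.087,0,.12),a)); o,x=quat(th,q[2],1)
    z=Ro.from_quat(o).as_matrix()[:,2]
    return P+x*(ext-back)+z*jaw,o
E
python3 - <<'E'
from g import *
q=[.511,.1186,.3095,.069]
env.reach(*bp(q,.07,.1))
s=monitor.sense(); print(s['clock'],s['position'])
for n in('wrist','top','side'): snap(n,'1')
f=load('wrist_1');print(f['view'])
E
```

```text
1.8833 [0.39108134 0.08060274 0.20789203]
[[ 0.82972612  0.26692331  0.49021068 -0.44778456]
 [ 0.13893773 -0.94936828  0.28177327 -0.00422706]
 [ 0.54060232 -0.16568588 -0.82480138  0.13539339]
 [ 0.          0.          0.          1.        ]]
```

View pics/wrist_1.png

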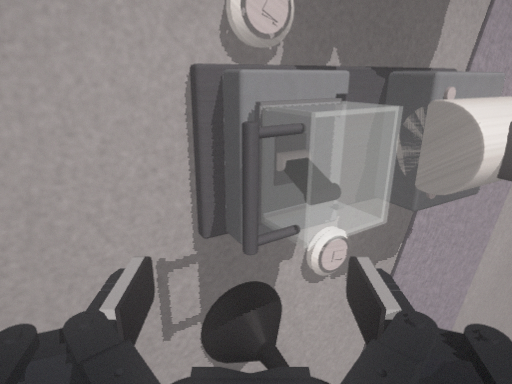

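View pics/side_1.png

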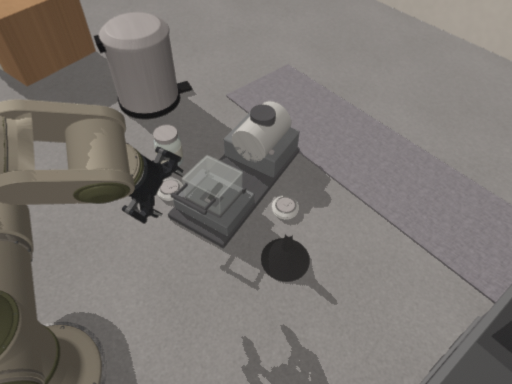

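```bash
python3 - <<'E'
import cv2
a=cv2.imread('pics/wrist_1.png')[50:270,185:425]; cv2.imwrite('pics/wrist_1z.png',cv2.resize(a,None,fx=2.5,fy=2.5,interpolation=cv2.INTER_CUBIC))
E
```

```text
(no output)
```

View pics/wrist_1z.png

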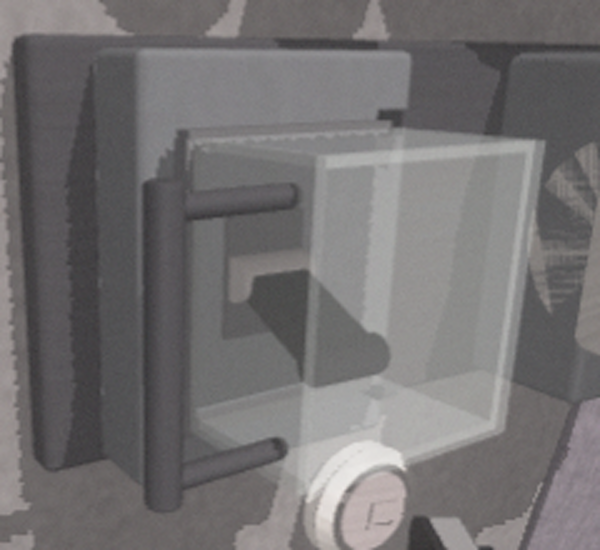

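```bash
cat > fit2.py <<'E'
from g import *
from scipy.optimize import least_squares
T=load('top_0');S=load('side_0');V=load('wrist_1')
tp=lambda x,y:(150+x/3.3333-.35,80+y/3.3333-.35)
sp=lambda x,y:(150+x/3.75-.37,90+y/3.75-.37)
wp=lambda x,y:(185+x/2.5-.3,50+y/2.5-.3)
obs=[(T,tp(310,320),(.075,-.085,.06),0),(T,tp(128,378),(.075,.085,.06),0),(S,sp(388,392),(.075,-.085,.06),0),
(T,tp(152,373),(.06,.055,.135),1),(T,tp(283,332),(.06,-.055,.135),1),(T,tp(318,448),(-.042,-.055,.135),1),(T,tp(190,492),(-.042,.055,.135),1),
(S,sp(122,332),(-.042,.055,.135),1),(S,sp(215,247),(.06,.055,.135),1),(S,sp(348,312),(.06,-.055,.135),1),(S,sp(262,402),(-.042,-.055,.135),1),
(T,tp(217,545),(-.087,.05,.12),1),(T,tp(332,509),(-.087,-.05,.12),1),(S,sp(88,398),(-.087,.05,.12),1),(S,sp(210,458),(-.087,-.05,.12),1),
(V,wp(328,155),(-.042,.055,.135),1),(V,wp(545,142),(.06,.055,.135),1),(V,wp(502,432),(.06,-.055,.135),1),(V,wp(300,487),(-.042,-.055,.135),1),
(V,wp(164,180),(-.087,.05,.12),1),(V,wp(164,507),(-.087,-.05,.12),1),(V,wp(136,49),(-.055,.085,.06),0),(V,wp(412,50),(.075,.085,.06),0)]
def res(q): return np.array([proj(f,W(q,G(p,q[3]) if g else np.array(p)))-o for f,o,p,g in obs])
r=least_squares(lambda q:res(q).ravel(),[.51,.1,.3,.05],loss='soft_l1'); print(r.x); print(res(r.x).round(1).tolist())
q=r.x
# lever tip
for n,f in('wrist',V),('top',T):
  for l in(0,.5,1): 
    a=l-.5; print(n,l,proj(f,W(q,(0,.06*np.sin(a),.065+.06*np.cos(a)))))
P=W(q,G((-.087,0,.12),q[3])); print('bar',P)
E
python3 fit2.py
```

```text
[0.51138363 0.12093346 0.30601635 0.06418957]
[[1.1, -1.4], [-0.6, 0.2], [1.2, -1.2], [-0.9, -0.3], [-0.8, -1.3], [1.0, 0.3], [-0.6, 0.7], [-1.1, -0.7], [-0.6, -1.3], [-0.1, -1.5], [-1.1, -0.2], [-0.9, 0.7], [0.6, -0.8], [-2.0, -1.9], [-0.4, 0.5], [-0.7, 0.8], [-0.3, -0.2], [0.1, 0.4], [1.5, 6.4], [-0.0, -0.1], [-0.7, -0.0], [-0.1, -0.7], [1.3, 0.6]]
wrist 0 [324.15715352 203.55810946]
wrist 0.5 [332.47087721 174.65431593]
wrist 1 [329.2468008  139.60069937]
top 0 [232.46768867 204.54216333]
top 0.5 [222.07750332 207.90302003]
top 1 [212.11650383 211.43072409]
bar [0.43238414 0.09597431 0.12930582]
```

```bash
cat >> g.py <<'E'
Q=[0.5114,0.1209,0.3060,0.064]
def st():
    s=monitor.sense(); print(round(s['clock'],2),s['position'].round(4) if hasattr(s['position'],'round') else s['position'],'F',np.round(s['contact_force'],1),'gap',round(s['finger_gap'],3))
E
python3 - <<'E'
from g import *
p,o=bp(Q,Q[3])
print(env.movel(p,.08,o,guard=10)); st()
env.close_gripper(30); st()
for n in('wrist','side'): snap(n,'2')
E
```

```text
False
3.45 [0.4376 0.0975 0.1201] F [-0.2 -1.2 -0.2] gap 1.004
4.12 [0.4375 0.0975 0.1197] F [-0.8 -1.1  1.2] gap 0.123
```

View pics/wrist_2.png

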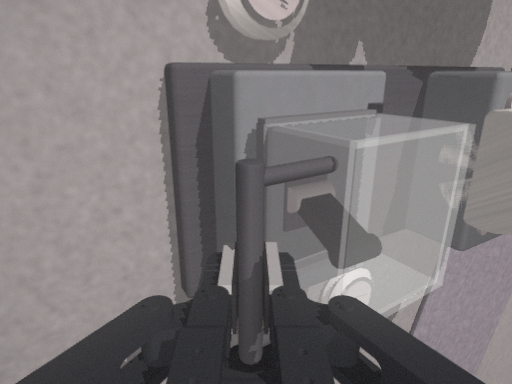

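The bar lies between the pads (gap 0.12, roughly 12 mm) with almost no force. Next I'll swing the guard up along the arc.

```bash
python3 - <<'E'
from g import *
a0=Q[3]
for a in np.arange(.2,1.63,.12).tolist()+[1.66]:
    p,o=bp(Q,a); env.movel(p,.1,o)
    s=monitor.sense(); F=np.linalg.norm(s['contact_force']); print(round(a,2),round(s['clock'],2),s['contact_force'].round(1),round(s['finger_gap'],3))
    if F>25: print('stop');break
for n in('wrist','side','top'): snap(n,'3')
E
```

```text
0.2 4.58 [-10.8  -7.1   7.9] 0.125
0.32 4.92 [-9.1 -7.   9.6] 0.125
0.44 5.27 [-7.6 -5.8  7.4] 0.126
0.56 5.61 [-6.7 -3.7 10.6] 0.129
0.68 5.95 [-4.4 -2.9  9.7] 0.123
0.8 6.29 [-2.7 -2.8  7.8] 0.124
0.92 6.63 [-1.8 -1.5  7.3] 0.121
1.04 6.97 [-1.5 -1.2  6.8] 0.124
1.16 7.32 [0.4 0.1 5.1] 0.121
1.28 7.66 [-0.3 -0.1  2.2] 0.127
1.4 8.0 [-0.2 -0.1  0.4] 0.124
1.52 8.34 [0.  2.  1.8] 0.121
1.66 8.72 [0.8 2.4 1.4] 0.119
```

View pics/side_3.png

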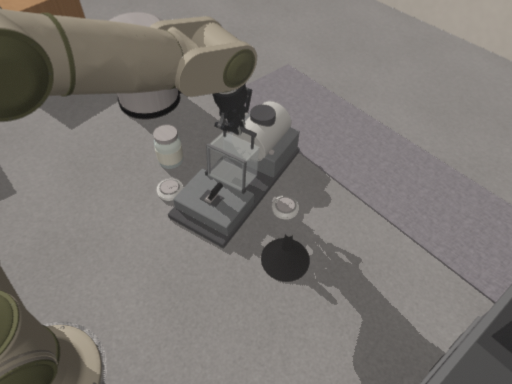

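View pics/wrist_3.png

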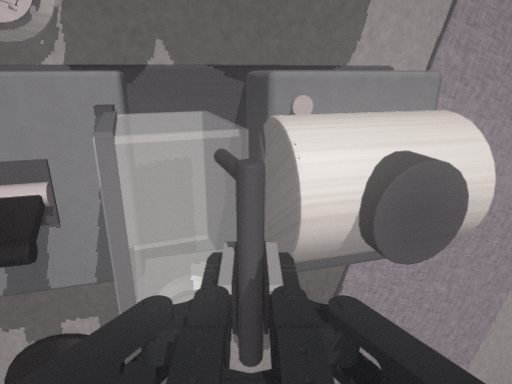

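The guard stands open at about 1.66 rad. I'll release it, back off and go to the lever with the fingers shut.

```bash
python3 - <<'E'
from g import *
env.release(); st()
p,o=bp(Q,1.66,.1); env.movel(p,.15,o); st()
env.close_gripper(30)
o,x=quat(np.deg2rad(60),Q[2],1)
env.movel(W(Q,(-.02,-.078,.21)),.15,o); st()
for n in('wrist','side','top'): snap(n,'4')
T=load('top_4');S=load('side_4');V=load('wrist_4')
for l in(0,.1,.5,1):
    a=l-.5; P=W(Q,(0,.06*np.sin(a),.065+.06*np.cos(a))); print(l,[proj(f,P).round(1) for f in(T,S,V)])
print('bar1.66',[proj(f,W(Q,G((-.087,0,.12),1.66))).round(1) for f in(T,S,V)])
E
```

```text
9.57 [0.6408 0.1618 0.1904] F [ 0.8 -0.5 -0.4] gap 0.994
10.39 [0.6159 0.154  0.2859] F [ 0.8  0.1 -0.3] gap 0.997
12.44 [0.5162 0.0407 0.2104] F [0.3 0.4 0.4] gap -0.0
0 [array([232.5, 204.5]), array([218.9, 188.3]), array([206.9, 125.7])]
0.1 [array([230.5, 205.1]), array([217. , 186.7]), array([208.2, 118. ])]
0.5 [array([222.1, 207.9]), array([209.1, 181.5]), array([209.7,  81.6])]
1 [array([212.1, 211.4]), array([199.9, 178.7]), array([203.3,  33.3])]
bar1.66 [array([202.8, 156.1]), array([238.5, 127.4]), array([449.3,  82.1])]
```

View pics/wrist_4.png

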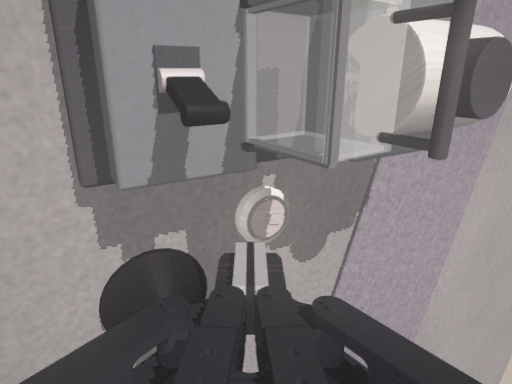

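View pics/side_4.png

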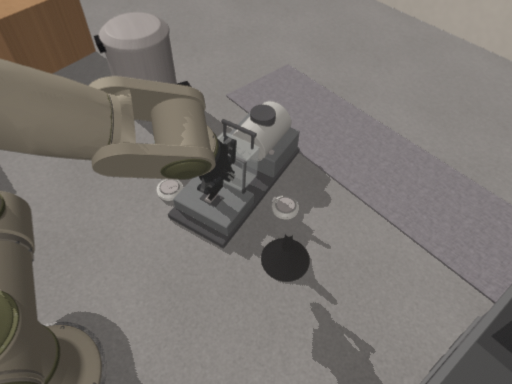

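```bash
python3 - <<'E'
from g import *
o,x=quat(np.deg2rad(60),Q[2],1)
print(env.movel(W(Q,(.003,-.078,.092)),.12,o,guard=10)); st()
print(env.movel(W(Q,(.003,.012,.092)),.06,o,guard=16)); st()
s=monitor.sense(); P=s['position']-np.array([*Q[:2],0]); c,sn=np.cos(Q[2]),np.sin(Q[2]); print('press y',-sn*P[0]+c*P[1])
for n in('wrist','side'): snap(n,'5')
E
```

```text
False
13.74 [0.538  0.0474 0.0925] F [-1.1  0.5  0.5] gap 0.002
True
14.93 [0.5156 0.1214 0.0932] F [-0.2 -6.6  6.5] gap -0.005
press y -0.0007521443859795108
```

View pics/wrist_5.png

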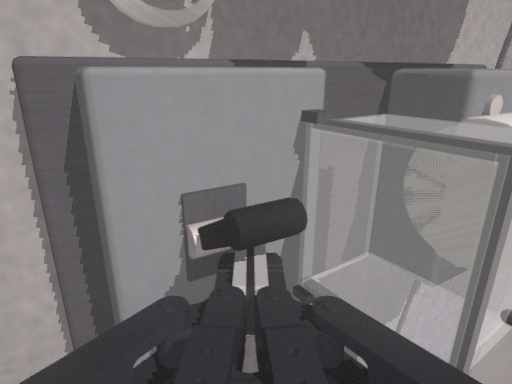

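```bash
python3 - <<'E'
from g import *
o,x=quat(np.deg2rad(60),Q[2],1)
env.movel(W(Q,(.003,-.03,.092)),.12,o)
env.movel(W(Q,(-.02,-.078,.21)),.15,o); st()
for n in('wrist',): snap(n,'6')
V=load('wrist_6')
for l in(.7,.8,.9,1):
    a=l-.5; print(l,[proj(V,W(Q,(0,L*np.sin(a),.065+L*np.cos(a)))).round(1) for L in(.02,.052,.06)])
E
```

```text
16.43 [0.5154 0.0409 0.2092] F [-0.5  0.  -0.6] gap 0.002
0.7 [array([189. ,  75.8]), array([205.5,  65.7]), array([210.3,  62.7])]
0.8 [array([188.6,  73. ]), array([204.4,  57.4]), array([209. ,  52.9])]
0.9 [array([188.1,  70.3]), array([203. ,  49.5]), array([207.3,  43.4])]
1 [array([187.6,  67.7]), array([201.3,  41.9]), array([205.3,  34.4])]
```

View pics/wrist_6.png

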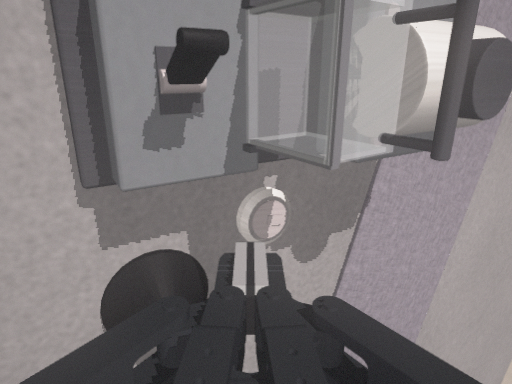

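The rounded lever top is centred at (203,42), which matches the prediction for 1.0 (201,42), so it is fully OFF. I'll grip the bar again and lower the guard.

```bash
python3 - <<'E'
from g import *
p,o=bp(Q,1.66,.1); env.movel(p,.15,o)
env.release(); st()
p,o=bp(Q,1.66); print(env.movel(p,.1,o,guard=10)); st()
env.close_gripper(30); st()
snap('wrist','7')
E
```

```text
18.55 [0.6161 0.154  0.287 ] F [-0.5 -0.3  0.5] gap 1.002
False
19.7 [0.641  0.1618 0.1913] F [-0.  -0.   0.8] gap 0.996
20.37 [0.6408 0.1618 0.1905] F [-0.4 -0.2  0.7] gap 0.125
```

View pics/wrist_7.png

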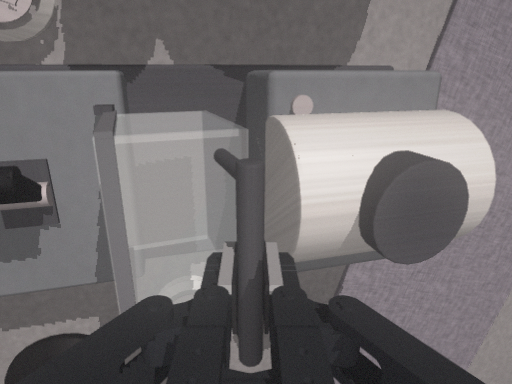

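```bash
python3 - <<'E'
from g import *
for a in np.arange(1.54,.09,-.12).tolist():
    p,o=bp(Q,a); env.movel(p,.07 if a>.4 else .04,o)
    s=monitor.sense(); F=np.linalg.norm(s['contact_force']); print(round(a,2),round(s['clock'],2),s['contact_force'].round(1),round(s['finger_gap'],3))
    if F>28: print('stop');break
else:
  for a in(.06,.02,-.01,-.03,-.045):
    p,o=bp(Q,a); t=env.movel(p,.025,o,guard=12); print(a,t); st()
    if t: break
for n in('wrist','side'): snap(n,'8')
E
```

```text
1.54 20.84 [0.2 0.4 1.6] 0.123
1.42 21.26 [1.3 0.9 2.5] 0.122
1.3 21.68 [1.  0.5 6.1] 0.127
1.18 22.09 [0.1 0.4 6.9] 0.124
1.06 22.51 [-0.6 -0.2  5.5] 0.121
0.94 22.93 [ 1.8 -2.6 -0.5] 0.124
0.82 23.34 [ 1.3 -2.2 -0.6] 0.124
0.7 23.76 [ 0.5 -3.1  1.3] 0.123
0.58 24.18 [-0.  -3.1 -0.1] 0.123
0.46 24.59 [ 2.4 -0.8 -2.2] 0.121
0.34 25.21 [ 0.6 -2.5 -1.5] 0.123
0.22 25.83 [ 4.3 -0.5 -2.7] 0.121
0.1 26.46 [ 2.9 -0.4 -3.1] 0.126
0.06 False
26.86 [0.4371 0.0975 0.119 ] F [ 0.2 -0.9 -1.4] gap 0.123
0.02 False
27.26 [0.4347 0.0967 0.1133] F [-2.  -2.8  0.6] gap 0.124
-0.01 True
27.48 [0.4342 0.0965 0.1114] F [-5.5 -0.1 10.4] gap 0.123
```

View pics/wrist_8.png

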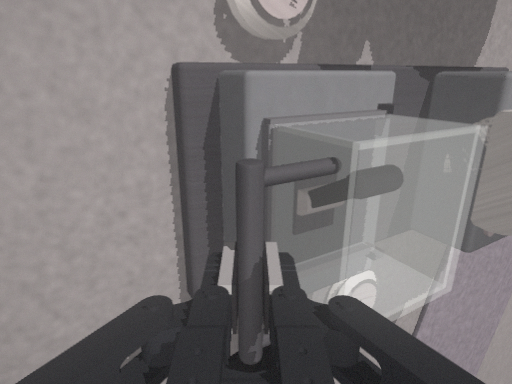

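```bash
python3 - <<'E'
from g import *
p,o=bp(Q,-.02); print(env.movel(p,.02,o,guard=12)); st()
env.release(); st()
s=monitor.sense(); R=Ro.from_quat(s['ee_rot']).as_matrix()
env.movel(np.array(s['position'])-R[:,0]*.1,.08); st()
for n in('wrist','side','top'): snap(n,'9')
V=load('wrist_9')
pts=[(-.042,.055,.135),(.06,.055,.135),(.06,-.055,.135),(-.087,.05,.12),(-.087,-.05,.12)]
for a in(0,.03,.06): print(a,[proj(V,W(Q,G(p,a))).round(1).tolist() for p in pts])
print([proj(V,W(Q,p)).round(1).tolist() for p in[(-.055,.085,.06),(.075,.085,.06)]])
a=cv2.imread('pics/wrist_9.png')[50:270,185:425]; cv2.imwrite('pics/wrist_9z.png',cv2.resize(a,None,fx=2.5,fy=2.5,interpolation=cv2.INTER_CUBIC))
E
```

```text
True
27.78 [0.4345 0.0964 0.111 ] F [-6.2 -1.  12.6] gap 0.123
28.49 [0.4341 0.0961 0.1102] F [ 0.   0.6 -0.1] gap 0.996
29.89 [0.386  0.0811 0.1963] F [-1.  -0.5 -0.1] gap 0.997
0 [[317.0, 115.5], [410.3, 108.6], [392.5, 227.6], [250.4, 124.6], [250.2, 255.6]]
0.03 [[322.4, 115.8], [411.9, 108.5], [394.0, 227.1], [256.1, 125.2], [255.2, 257.5]]
0.06 [[328.0, 116.0], [413.5, 108.3], [395.5, 226.5], [262.1, 125.8], [260.4, 259.4]]
[[247.3, 70.5], [358.6, 71.3]]
```

View pics/wrist_9z.png

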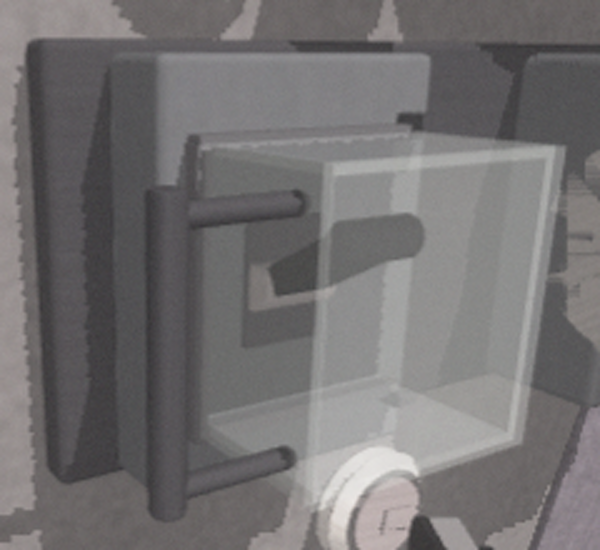

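View pics/side_9.png

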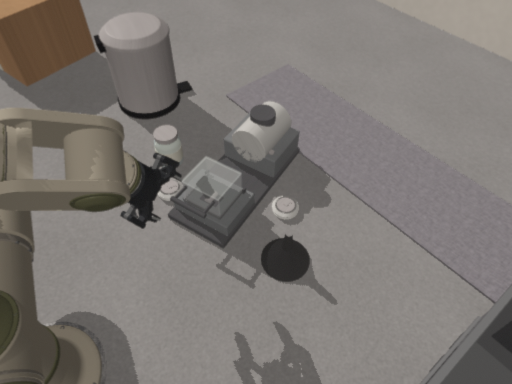

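```bash
python3 - <<'E'
from g import *
a=load('side_0')['frame'].astype(int);b=load('side_9')['frame'].astype(int)
d=np.abs(a-b).max(2)
for n,(u,v,r) in dict(jar=(167,138,10),canb=(285,207,16),funnel=(286,260,26),cana=(170,188,12)).items(): print(n,(d[v-r:v+r,u-r:u+r]>40).mean())
job.hand_in()
E
```

```text
jar 0.0
canb 0.0
funnel 0.0022189349112426036
cana 0.3003472222222222
the job is handed in; nothing more can be done
```

```bash
python3 - <<'E'
import pickle,numpy as np
L=lambda n:pickle.load(open(f'pics/{n}.pkl','rb'))['frame'].astype(int)
d=np.abs(L('top_1')-L('top_9')).max(2);print((d[212:240,166:194]>40).mean())
import cv2;cv2.imwrite('pics/cmp.png',np.hstack([cv2.resize(L(n)[180:260,130:250,::-1].astype('uint8'),None,fx=3,fy=3) for n in('top_0','top_9')]))
E
```

```text
0.0
```

View pics/cmp.png

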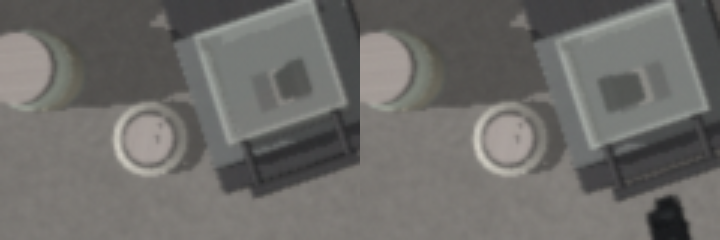

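The press is switched off and the job is handed in, after about 30 s of the 64 s allowed. I swung the guard up to about 1.66 rad by its bar and pushed the lever over to its stop with the fingers shut. I then took the bar again, lowered the guard slowly until it pressed on its stop at about 12 N, let go and backed off 100 mm.

- **Guard:** the last wrist picture puts it at 0, within about 0.01 rad.
- **Lever:** it reads at 1.0 (OFF). The wrist picture taken before lowering the guard matched that position to about 2 pixels, and the last ones show it still over under the closed guard.
- **Bystanders:** the jar, the funnel and the flattened can on the -y side look unchanged in the side view.
- **A check that disagreed:** the side view showed a difference at the other can (`can_a`), where the gripper partly hides it. The top view shows that can unmoved, but I ran that comparison after handing in.

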